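# Press a terrine lid home with the toggle clamp

### The arm

A 6-joint arm with a two-finger parallel gripper is mounted at the origin on the work surface. World frame = base frame: x ahead of the robot, y to its left, z up, the work surface at z = 0. Lengths are in m, angles in rad, forces in N, time in s.
With the tool pointing down it reaches from about 0.35 to 1 m from the base axis. Payload 7.1 kg.
Tool frame: the origin (TCP) lies between the finger pads; the fingertips stand 25 mm ahead of it and the grasp point (between the pads) lies 6 mm ahead of it; x points along the fingers, y is the direction in which the jaws open and shut, and the axes are right-handed (so a half turn about x gives the same grasp; the last joint's range is limited). The gripper opens to 85 mm and grips with 20 to 120 N. Pads are 22 mm wide; open, the fingers measure 114 mm over their backs; the gripper's body (76 mm by 85 mm) begins 54 mm behind the grasp point. The pads swing forward as they close: fully open they stand 13 mm farther back than shut.
Start: joints at [-1.196, 0.423, 1.63, -0, 1.089, -0.019], TCP at [0.24, -0.577, 0.256] pointing down, gripper open.
Joint ranges: [-3, 3], [-0.9, 2.11], [0.09, 2.58], [-1.31, 4.45], [0.11, 2.69], [-2.54, 2.54]. Speed limits (rad/s): [2.39, 2.39, 3.01, 3.14, 3.14, 3.14].

### API

Orientations are given as a unit quaternion [w, x, y, z].
In Python, from bench import ctrl gives the robot as it stands.
- The arm moves only by the tool play_rows, never from a script. Its argument "motion" is a list of rows, each an object with "linear": the shift along the world's x, y, z in mm, a list of three; "angular": the turn, a rotation vector about the world's x, y, z in rad, a list of three; "gripper": the opening, from 0 (shut) to 1 (fully open). A call has 1 to 8 rows; each row shifts and turns the commanded pose from where the row before left it; what a row does not reach is not made up. A row lasts 1/12 s, in which the tool goes at most 41.7 mm and 7.16 degrees, less where a joint would pass 70% of its speed; a pose out of reach is approached as far as the arm can. A call is refused whole if a number of a shift passes 41.7 or a number of a turn 0.125, either way. A call with a gripper value outside its range is refused whole. The fingers move at their own pace and stop on an object; the grip force is fixed at half the most. Time passes only in rows, so rows that do not move let the fingers close. It gives the time, the measured TCP pose, the force and the opening at its end, in the units of the state.
- ctrl.observe(): the state, without advancing time (a new reading comes with each control period).
- ctrl.capture(name): name is "scene" or "top"; returns a dict with "image" (400x640x3 uint8, blue, green, red), "mtx" (3x3 intrinsics, pixels), "xyz" and "orientation" of the camera in the world. Camera axes: x right, y up, looking along -z (the intrinsics and any distortion apply to the point x, -y, -z); pixel columns grow to the right and rows downward; lengths in m; the calibration is good to about 2 mm. A picture is of the moment at which its call begins. There is no depth.
- ctrl.close_job(): hands the job in, once; it reports no verdict.
The state is a dict: "time": time; "q": joint angles; "joint_vel": joint speeds; "tau": joint torques, N m; "tcp_pos": TCP position; "ee_rot": TCP orientation; "ft_force": force on the tool from outside, world axes, zero at the start; "moment": the same for the moment, N m; "width": opening from 0.0 (shut) to 1.0 (fully open).
Only numpy, scipy, OpenCV 4.12 (cv2) and the standard library are available. Lean on these libraries where they do the work, as an engineer would, in place of code of your own. Each camera call takes 0.05 s, during which the arm holds its last target.

### The job

Two identical lid presses stand on the deli counter; one holds a lidded terrine mould, the other an empty open mould. Using the press with the lidded mould, swing its clamp arm over and push it down until its foot has pressed the lid fully home on the mould, then swing the arm all the way back to its parked position, leaning back against its stop. Press the lid only with the clamp, never with the gripper, keep the mould in its nest, and leave the other press alone.

Things in the scene. Friction and masses are not known exactly. Their poses are not given: they have to be found in the camera images.
- clamp_handle (a point): Middle of the T-bar at the tip of the arm to swing: round level bar 16-17 mm dia., 130 long, black grips; grip it from above 45 mm to either side of the middle (arm 16 mm wide). It may turn in the fingers, so the gripper can point down throughout. x along the bar and hinge axis; y along the arm to that fixed level axis, 160 mm off, 130 mm above the counter; z up when the arm is level.
- clamp_arm (a joint): Angle of that arm, rad. 0: level over the mould, lid just home; 1.57 upright; stops at -0.06 and 1.95 (parked, leaning back, bar 280 mm up). From upright the 0.35 kg arm sinks slowly either way. Its 22 mm foot, 85 mm from the hinge, meets the raised lid at about 0.14; pressing it home takes a further 2 to 6 N down at the bar.
- lid (a joint): Travel of the aluminium lid, m: 0 standing proud, 0.012 fully home, flange on the mould's rim. It grips by friction (8 N) and stays where left. Flange 124 x 89 x 6 mm; on it a steel boss, 32 mm dia., 6 mm high, which the clamp's foot presses; boss top 99 mm above the counter when proud, 87 mm when home.
- mould: Steel terrine mould carrying the lid, 120 (x, along the hinge axis) x 85 (y) x 60 mm high without lid, 0.6 kg, loose between low rails on the press's fixed white board (200 x 270 x 15 mm). Origin: centre of its underside, 85 mm from the hinge axis, under the arm's foot; z up.
- spare_handle (a point): Middle of the T-bar of the other, identical press, whose nest holds an empty mould without a lid; its arm is parked and is to be left alone. Same sizes and axes as clamp_handle.
There are look-alikes about, which are no part of the job. What is shaped like the mould but turquoise or yellow is not meant.

How it is judged:
On the way:
1. the clamp arm is down on the lid and has pressed it home (lid at 10 mm or more of 12, arm below 0.06 rad) (value of joint lid above 0.01 m and value of joint clamp_arm below 0.06 rad), for 0.2 s.
At the end, for the whole second after the job is handed in: The lid is home (pressed 10 mm or more of its 12), the clamp arm is back in its parked position (beyond 1.7 rad) and at rest, the mould stands upright in its nest within 15 mm of where it was (tilt under 10 degrees), and the other press's handle is within 40 mm of where it was (value of joint lid above 0.01 m and value of joint clamp_arm above 1.7 rad and velocity of joint clamp_arm between -0.15 and 0.15 rad/s and distance of mould from where it was at the start of the episode below 0.015 m and angle between mould's own z axis and vertical below 0.17 rad and distance of spare_handle from where it was at the start of the episode below 0.04 m); the robot touches nothing.
It fails at once if the gripper presses on the mould or its lid (over 4 N) (contact force between the fingers and mould above 4 N).
It fails at once if the other press's handle is moved by more than 40 mm (distance of spare_handle from where it was at the start of the episode above 0.04 m).
It also fails if it takes over 51 s, if anything falls off the work surface, if the arm or the gripper's body presses on something with over 40 N, if the wrist force passes 120 N, or if a joint passes its speed limit or range.

## Working session

There is one attempt and no reset: what is moved stays moved. The work goes in short steps, Python scripts to look and compute and a tool call to move; the robot and the scene stay as the last step left them, time stands still between calls to the robot, and variables do not carry over. Pictures are saved under pics/ and viewed, and the job is handed in when it is done.

Besides the shell and the picture viewer there is one more tool, called after "Emit:" as name(argument=value, ...) on one line, values as JSON. play_rows: Moves the arm, as the interface text tells. Its arguments: {"type":"object","properties":{"motion":{"type":"array"}},"required":["motion"]}

```bash
mkdir -p pics; ls
cat > h.py <<'E'
import numpy as np, cv2
from scipy.spatial.transform import Rotation as R
from bench import ctrl
def cap(n,f):
    c=ctrl.capture(n); cv2.imwrite(f'pics/{f}.png',c['image']); np.savez(f'pics/{f}.npz',**{k:np.array(v) for k,v in c.items()}); return c
def load(f): return dict(np.load(f'pics/{f}.npz'))
def rot(c):
    o=np.array(c['orientation']); return o if o.shape==(3,3) else R.from_quat(o,scalar_first=True).as_matrix()
def proj(c,P):
    p=(np.atleast_2d(P)-c['xyz'])@rot(c); p=p*[1,-1,-1]; uv=p@np.array(c['mtx']).T; return uv[:,:2]/uv[:,2:]
def ray(c,u,v):
    d=np.linalg.inv(c['mtx'])@[u,v,1]; return np.array(c['xyz']),rot(c)@(d*[1,-1,-1])
def atz(c,u,v,z):
    o,d=ray(c,u,v); return o+d*(z-o[2])/d[2]
E
python3 - <<'E'
from h import *
for n in('scene','top'):
    c=cap(n,n+'0'); print({k:v for k,v in c.items() if k!='image'})
print(ctrl.observe())
E
```

```text
pics
{'mtx': array([[428.22656662,   0.        , 324.6686914 ],
       [  0.        , 428.22656662, 200.99555592],
       [  0.        ,   0.        ,   1.        ]]), 'xyz': array([ 0.98528647, -0.18436806,  0.83291376]), 'orientation': array([0.70678881, 0.22969086, 0.21504015, 0.63360036])}
{'mtx': array([[408.06524587,   0.        , 316.29407467],
       [  0.        , 408.06524587, 198.03631142],
       [  0.        ,   0.        ,   1.        ]]), 'xyz': array([ 0.34495134, -0.1171967 ,  0.98140381]), 'orientation': array([ 0.7132913 ,  0.03809896, -0.0348875 , -0.69896127])}
{'time': 0.1, 'q': array([-1.19601920e+00,  4.23774120e-01,  1.63063219e+00, -1.26994587e-05,
        1.08859559e+00, -1.90106780e-02]), 'joint_vel': array([-0.00043536, -0.00186037, -0.00063491,  0.00080014, -0.00082878,
       -0.00066243]), 'tau': array([-1.79585045e-04, -5.58427584e+01, -2.82445729e+01, -1.17316972e-04,
        3.03493413e-03, -3.22919198e-05]), 'tcp_pos': array([ 0.23964831, -0.57672043,  0.25561003]), 'ee_rot': array([-0.13783953, -0.69335207, -0.13881888,  0.69353622]), 'ft_force': array([-0.00894773,  0.22574477, -0.39779964]), 'moment': array([-0.00908319,  0.00246707, -0.01405914]), 'width': 0.9959126681432368}
```

View pics/scene0.png

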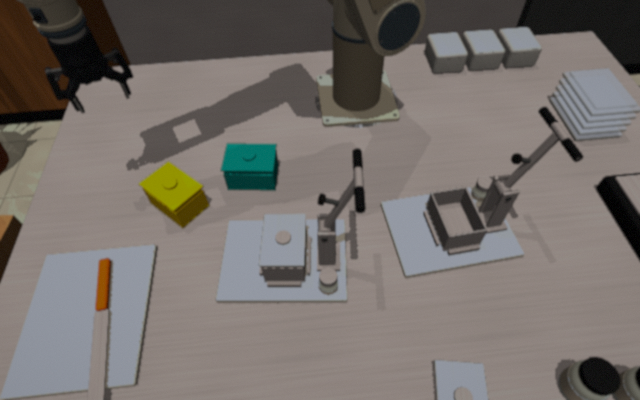

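View pics/top0.png

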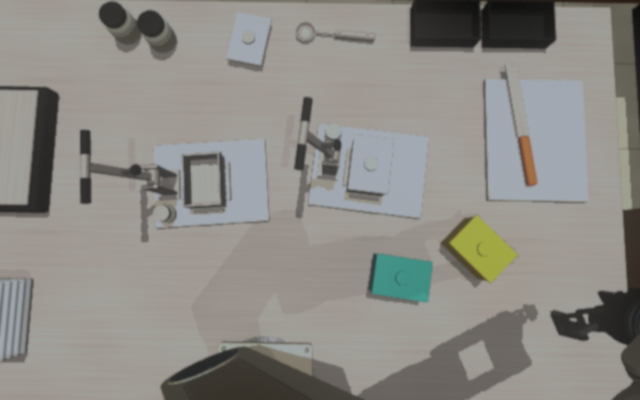

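Candidates for the target press. In the top view: press with a lidded white/steel mould at (371,165), bar at (304,133); press with an open empty mould at (205,180), bar at (85,166). The look-alikes are the turquoise mould (402,278), the yellow mould (482,249) and the lone lid (249,40). I choose the press at (371,165) and check it in a crop.

Run:
```python
from h import *
t=load('top0')['image'][85:235,280:440]; s=load('scene0')['image'][140:310,210:390]
cv2.imwrite('pics/cropt.png',cv2.resize(t,None,fx=5,fy=4.0*5/4*0+4,interpolation=2)[:600] if 0 else cv2.resize(t,(640,600),interpolation=2))
cv2.imwrite('pics/crops.png',cv2.resize(s,(630,595),interpolation=2))
```

```text
(no output)
```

View pics/cropt.png

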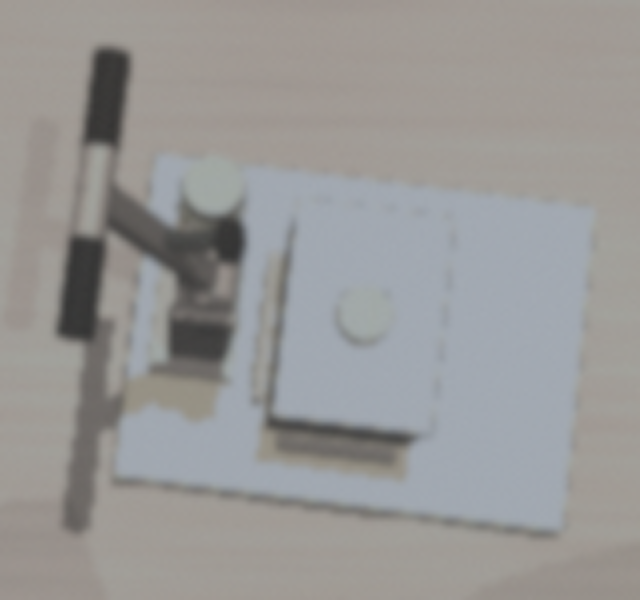

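View pics/crops.png

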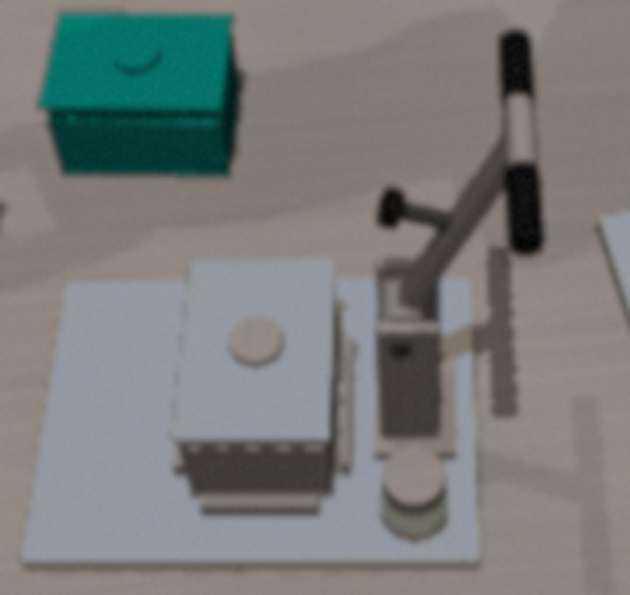

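```bash
cat > fit.py <<'E'
from h import *
from scipy.optimize import least_squares
T=load('top0');S=load('scene0')
ct=lambda u,v:(280+u/4-.4,85+v/4-.4); cs=lambda u,v:(210+u/3.5-.36,140+v/3.5-.36)
obT=np.array([ct(363,313),ct(112,50),ct(77,338),ct(155,155),ct(595,205),ct(562,533),ct(115,478)])
obS=np.array([cs(257,338),cs(514,33),cs(527,250),cs(478,565),cs(22,563)])
def pts(p):
    h=np.array([p[0],p[1]]); m=np.array([np.cos(p[2]),np.sin(p[2])]); a=np.array([-m[1],m[0]])
    P=lambda am,mm,z: np.r_[h+a*am+m*mm,z]
    b=-.059; e=.065
    # a ~ +x when m ~ -y
    c=p[3];w=.1;l=.135
    boss=P(0,.085,.099);B1=P(e,b,.279);B2=P(-e,b,.279)
    TL=P(w,c-l,.015);TR=P(w,c+l,.015);BR=P(-w,c+l,.015);BL=P(-w,c-l,.015)
    return np.array([boss,B1,B2,TL,TR,BR,BL]),np.array([boss,B2,B1,TL,TR])
def f(p):
    a,b=pts(p); return np.r_[(proj(T,a)-obT).ravel(),(proj(S,b)-obS).ravel()]
if __name__=='__main__':
    r=least_squares(f,[.4,-.1,-1.6,.05],loss='soft_l1'); print(r.x); print(f(r.x).reshape(-1,2).round(1))
    for k,(i) in enumerate(pts(r.x)[0][:3]): print(i.round(4))
E
python3 fit.py
```

```text
[ 0.52658247 -0.14587949 -1.67512674  0.09057201]
[[ 0.6 -0.6]
 [-0.1  0.1]
 [-0.8 -0.2]
 [-0.4 -1.3]
 [ 0.5 -0.4]
 [ 0.6 -0.3]
 [-0.8 -0.7]
 [-0.6 -0.6]
 [ 0.1  0.6]
 [ 0.  -1.6]
 [ 0.7 -2.1]
 [-1.4 -0.7]]
[ 0.5177 -0.2304  0.099 ]
[ 0.5974 -0.094   0.279 ]
[ 0.4681 -0.0804  0.279 ]
```

```bash
cat > plan.py <<'E'
from h import *
h=np.array([.5266,-.1459]);phi=-1.6751
m=np.array([np.cos(phi),np.sin(phi)]);a=np.array([-m[1],m[0]])
def bar(th,s=-.045): # grip point on bar
    return np.r_[h+a*s+m*.16*np.cos(th),.13+.16*np.sin(th)]
def st():
    o=ctrl.observe(); return o
def rep():
    o=st(); Rm=R.from_quat(o['ee_rot'],scalar_first=True).as_matrix()
    y=Rm[:,1]; x=Rm[:,0]
    e=(np.arctan2(m[1],m[0])-np.arctan2(y[1],y[0])+np.pi/2)%np.pi-np.pi/2
    g=o['tcp_pos']+.006*x
    d=g[:2]-h
    print('t',o['time'],'tcp',o['tcp_pos'].round(4),'x',x.round(3),'yaw err',e.round(4),'w',o['width'].round(3),'F',o['ft_force'].round(1),'q6',o['q'][5].round(2))
    print('grasp: m',(d@m*1000).round(1),'a',(d@a*1000).round(1),'z',(g[2]*1000).round(1),'th',np.arctan2(g[2]-.13,d@m).round(3))
if __name__=='__main__':
    rep(); print('bar parked',bar(1.95))
E
python3 plan.py
```

```text
Traceback (most recent call last):
  File "plan.py", line 17, in <module>
    rep(); print('bar parked',bar(1.95))
    ~~~^^
  File "plan.py", line 14, in rep
    print('t',o['time'],'tcp',o['tcp_pos'].round(4),'x',x.round(3),'yaw err',e.round(4),'w',o['width'].round(3),'F',o['ft_force'].round(1),'q6',o['q'][5].round(2))
                                                                                            ^^^^^^^^^^^^^^^^
AttributeError: 'float' object has no attribute 'round'
```

```bash
sed -i "s/o\['width'\].round(3)/round(float(o['width']),3)/" plan.py; python3 plan.py
```

```text
t 0.1 tcp [ 0.2396 -0.5767  0.2556] x [-0.001  0.001 -1.   ] yaw err -0.4981 w 0.996 F [-0.   0.2 -0.4] q6 -0.02
grasp: m 458.3 a -240.5 z 249.6 th 0.255
bar parked [ 0.48801116 -0.0823078   0.27863355]
```

Emit:
play_rows(motion=[{"linear": [0,0,35],"angular": [0,0,0],"gripper": 1},{"linear": [0,0,35],"angular": [0,0,0],"gripper": 1},{"linear": [10,20,25],"angular": [0,0,-0.03],"gripper": 1},{"linear": [15,30,0],"angular": [0,0,-0.03],"gripper": 1},{"linear": [15,30,0],"angular": [0,0,-0.03],"gripper": 1},{"linear": [15,30,0],"angular": [0,0,-0.03],"gripper": 1},{"linear": [15,30,0],"angular": [0,0,-0.03],"gripper": 1},{"linear": [15,30,0],"angular": [0,0,-0.03],"gripper": 1}])

```text
time: 0.77
tcp_pos: [0.325, -0.4055, 0.3511]
ee_rot: [-0.075, -0.703, -0.075, 0.703]
ft_force: [0.6, -0.5, 0.6]
width: 1.001
```

Emit:
play_rows(motion=[{"linear": [15,30,0],"angular": [0,0,-0.04],"gripper": 1},{"linear": [15,30,0],"angular": [0,0,-0.04],"gripper": 1},{"linear": [15,30,0],"angular": [0,0,-0.04],"gripper": 1},{"linear": [15,30,0],"angular": [0,0,-0.04],"gripper": 1},{"linear": [15,30,0],"angular": [0,0,-0.04],"gripper": 1},{"linear": [15,30,0],"angular": [0,0,-0.04],"gripper": 1},{"linear": [15,30,0],"angular": [0,0,-0.04],"gripper": 1},{"linear": [15,30,0],"angular": [0,0,-0.03],"gripper": 1}])

```text
time: 1.43
tcp_pos: [0.445, -0.1655, 0.3512]
ee_rot: [0.035, -0.706, 0.035, 0.706]
ft_force: [0.1, 0.0, 0.4]
width: 0.994
```

```bash
python3 plan.py
```

```text
t 1.4333 tcp [ 0.445  -0.1655  0.3512] x [-0.  0. -1.] yaw err -0.006 w 0.994 F [0.1 0.  0.4] q6 1.29
grasp: m 28.0 a -79.1 z 345.2 th 1.442
bar parked [ 0.48801116 -0.0823078   0.27863355]
```

Emit:
play_rows(motion=[{"linear": [14,28,0],"angular": [0,0,-0.006],"gripper": 1},{"linear": [14,28,0],"angular": [0,0,0],"gripper": 1},{"linear": [15,27,-10],"angular": [0,0,0],"gripper": 1},{"linear": [0,0,0],"angular": [0,0,0],"gripper": 1}])

```text
time: 1.77
tcp_pos: [0.4889, -0.0803, 0.3399]
ee_rot: [0.036, -0.706, 0.034, 0.707]
ft_force: [-0.9, 0.2, -0.7]
width: 0.991
```

Run:
```python
from h import *
import plan; plan.rep()
s=cap('scene','s1')['image'][40:310,210:510]; cv2.imwrite('pics/s1c.png',cv2.resize(s,None,fx=2.2,fy=2.2,interpolation=2))
```

```text
t 1.7667 tcp [ 0.4889 -0.0803  0.3399] x [-0.001  0.002 -1.   ] yaw err -0.0056 w 0.991 F [-0.9  0.2 -0.7] q6 1.48
grasp: m -61.3 a -44.3 z 333.9 th 1.863
```

View pics/s1c.png

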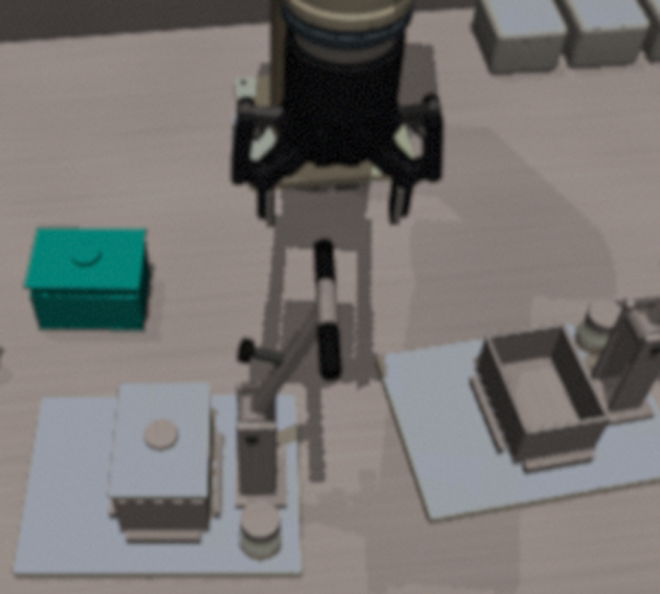

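The open fingers (crop px 265 and 400) straddle the near end of the chosen bar (325,250). I go down and close.

Emit:
play_rows(motion=[{"linear": [0,0,-20],"angular": [0,0,0],"gripper": 1},{"linear": [0,0,-20],"angular": [0,0,0],"gripper": 1},{"linear": [0,0,-17],"angular": [0,0,0],"gripper": 1},{"linear": [0,0,0],"angular": [0,0,0],"gripper": 0.3},{"linear": [0,0,0],"angular": [0,0,0],"gripper": 0.3},{"linear": [0,0,0],"angular": [0,0,0],"gripper": 0},{"linear": [0,0,0],"angular": [0,0,0],"gripper": 0},{"linear": [0,0,0],"angular": [0,0,0],"gripper": 0}])

```text
time: 2.48
tcp_pos: [0.4884, -0.0845, 0.2855]
ee_rot: [-0.036, 0.707, -0.036, -0.705]
ft_force: [-0.1, 0.2, -0.4]
width: 0.295
```

Emit:
play_rows(motion=[{"linear": [0,0,0],"angular": [0,0,0],"gripper": 0},{"linear": [0,0,0],"angular": [0,0,0],"gripper": 0},{"linear": [0,0,0],"angular": [0,0,0],"gripper": 0}])

```text
time: 2.73
tcp_pos: [0.4883, -0.084, 0.2853]
ee_rot: [-0.036, 0.707, -0.036, -0.706]
ft_force: [-0.6, 2.5, 6.0]
width: 0.165
```

Run:
```python
from h import *
import plan; plan.rep()
s=cap('scene','s2')['image'][40:310,210:510]; cv2.imwrite('pics/s2c.png',cv2.resize(s,None,fx=2.2,fy=2.2,interpolation=2))
```

```text
t 2.7333 tcp [ 0.4883 -0.084   0.2853] x [ 0.002  0.    -1.   ] yaw err -0.002 w 0.165 F [-0.6  2.5  6. ] q6 1.48
grasp: m -57.6 a -44.5 z 279.3 th 1.939
```

View pics/s2c.png

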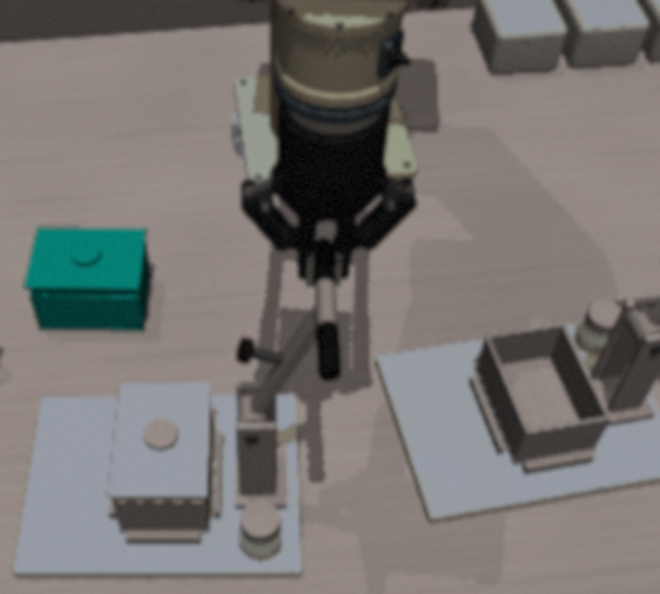

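The fingers have closed on the bar's near grip (crop px 325,255) and the arm is still parked. Next come the arc increments.

```bash
cat > arc.py <<'E'
import sys
from plan import *
def arc(t0,t1,n):
    P=np.array([bar(t) for t in np.linspace(t0,t1,n+1)]); print((np.diff(P,axis=0)*1000).round(1).tolist())
arc(*map(float,sys.argv[1:3]),int(sys.argv[3]))
E
python3 arc.py 1.94 0.25 24
```

```text
[[-1.1, -10.6, 3.7], [-1.1, -10.8, 2.9], [-1.2, -11.0, 2.2], [-1.2, -11.1, 1.4], [-1.2, -11.2, 0.6], [-1.2, -11.2, -0.2], [-1.2, -11.2, -1.0], [-1.2, -11.1, -1.8], [-1.1, -10.9, -2.6], [-1.1, -10.7, -3.3], [-1.1, -10.4, -4.1], [-1.1, -10.1, -4.8], [-1.0, -9.8, -5.5], [-1.0, -9.4, -6.2], [-0.9, -8.9, -6.8], [-0.9, -8.4, -7.4], [-0.8, -7.9, -8.0], [-0.8, -7.3, -8.6], [-0.7, -6.7, -9.1], [-0.6, -6.0, -9.5], [-0.6, -5.3, -9.9], [-0.5, -4.6, -10.3], [-0.4, -3.9, -10.6], [-0.3, -3.2, -10.8]]
```

Emit:
play_rows(motion=[{"linear": [0,0,0],"angular": [0,0,0],"gripper": 0},{"linear": [-1.1,-10.6,3.7],"angular": [0,0,0],"gripper": 0},{"linear": [-1.1,-10.8,2.9],"angular": [0,0,0],"gripper": 0},{"linear": [-1.2,-11,2.2],"angular": [0,0,0],"gripper": 0},{"linear": [-1.2,-11.1,1.4],"angular": [0,0,0],"gripper": 0}])

```text
time: 3.2
tcp_pos: [0.4837, -0.127, 0.2954]
ee_rot: [-0.037, 0.707, -0.035, -0.706]
ft_force: [-0.1, 5.6, 1.6]
width: 0.165
```

```bash
python3 plan.py
```

```text
t 3.2 tcp [ 0.4837 -0.127   0.2954] x [ 0.002  0.002 -1.   ] yaw err -0.0021 w 0.165 F [-0.1  5.6  1.6] q6 1.39
grasp: m -14.3 a -44.6 z 289.4 th 1.66
bar parked [ 0.48801116 -0.0823078   0.27863355]
```

Emit:
play_rows(motion=[{"linear": [-1.2,-11.2,0.6],"angular": [0,0,0],"gripper": 0},{"linear": [-1.2,-11.2,-0.2],"angular": [0,0,0],"gripper": 0},{"linear": [-1.2,-11.2,-1.0],"angular": [0,0,0],"gripper": 0},{"linear": [-1.2,-11.1,-1.8],"angular": [0,0,0],"gripper": 0},{"linear": [-1.1,-10.9,-2.6],"angular": [0,0,0],"gripper": 0},{"linear": [-1.1,-10.7,-3.3],"angular": [0,0,0],"gripper": 0},{"linear": [-1.1,-10.4,-4.1],"angular": [0,0,0],"gripper": 0},{"linear": [-1.1,-10.1,-4.8],"angular": [0,0,0],"gripper": 0}])

```text
time: 3.87
tcp_pos: [0.4741, -0.215, 0.2765]
ee_rot: [-0.037, 0.706, -0.036, -0.706]
ft_force: [5.3, 4.3, -2.4]
width: 0.164
```

Run:
```python
from h import *
import plan; plan.rep()
s=cap('scene','s3')['image'][40:310,210:510]; cv2.imwrite('pics/s3c.png',cv2.resize(s,None,fx=2.2,fy=2.2,interpolation=2))
```

```text
t 3.8667 tcp [ 0.4741 -0.215   0.2765] x [ 0.     0.001 -1.   ] yaw err -0.0018 w 0.164 F [ 5.3  4.3 -2.4] q6 1.22
grasp: m 74.2 a -45.0 z 270.5 th 1.085
```

View pics/s3c.png

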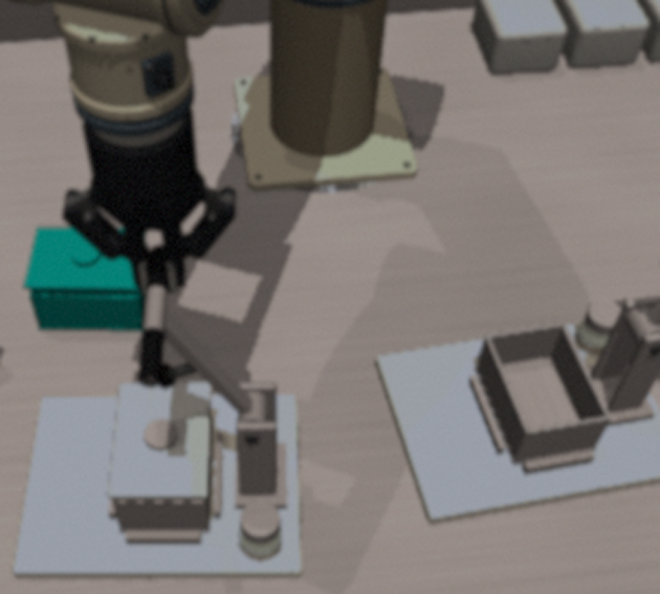

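The bar, at crop px (155,300), follows the gripper and the arm has swung past upright, towards the mould. I continue along the arc.

Emit:
play_rows(motion=[{"linear": [-1.0,-9.8,-5.5],"angular": [0,0,0],"gripper": 0},{"linear": [-1.0,-9.4,-6.2],"angular": [0,0,0],"gripper": 0},{"linear": [-0.9,-8.9,-6.8],"angular": [0,0,0],"gripper": 0},{"linear": [-0.9,-8.4,-7.4],"angular": [0,0,0],"gripper": 0},{"linear": [-0.8,-7.9,-8.0],"angular": [0,0,0],"gripper": 0},{"linear": [-0.8,-7.3,-8.6],"angular": [0,0,0],"gripper": 0},{"linear": [-0.7,-6.7,-9.1],"angular": [0,0,0],"gripper": 0},{"linear": [-0.6,-6.0,-9.5],"angular": [0,0,0],"gripper": 0}])

```text
time: 4.58
tcp_pos: [0.4671, -0.2795, 0.2151]
ee_rot: [0.036, -0.706, 0.036, 0.706]
ft_force: [2.7, 2.4, 1.7]
width: 0.164
```

Emit:
play_rows(motion=[{"linear": [-0.6,-5.3,-9.9],"angular": [0,0,0],"gripper": 0},{"linear": [-0.5,-4.6,-10.3],"angular": [0,0,0],"gripper": 0},{"linear": [-0.4,-3.9,-10.6],"angular": [0,0,0],"gripper": 0},{"linear": [0,0,0],"angular": [0,0,0],"gripper": 0}])

```text
time: 4.92
tcp_pos: [0.4656, -0.2934, 0.1832]
ee_rot: [0.036, -0.706, 0.036, 0.706]
ft_force: [3.5, -0.5, -1.2]
width: 0.167
```

```bash
python3 plan.py; python3 arc.py 0.32 -0.03 8
python3 - <<'E'
from h import *
s=cap('scene','s4')['image'][90:310,180:430]; cv2.imwrite('pics/s4c.png',cv2.resize(s,None,fx=2.6,fy=2.6,interpolation=2))
E
```

```text
t 4.9167 tcp [ 0.4656 -0.2934  0.1832] x [-0.001 -0.    -1.   ] yaw err -0.002 w 0.167 F [ 3.5 -0.5 -1.2] q6 1.09
grasp: m 153.0 a -45.3 z 177.2 th 0.299
bar parked [ 0.48801116 -0.0823078   0.27863355]
[[-0.2, -2.0, -6.7], [-0.2, -1.8, -6.8], [-0.2, -1.5, -6.8], [-0.1, -1.2, -6.9], [-0.1, -0.9, -6.9], [-0.1, -0.6, -7.0], [-0.0, -0.2, -7.0], [0.0, 0.1, -7.0]]
```

View pics/s4c.png

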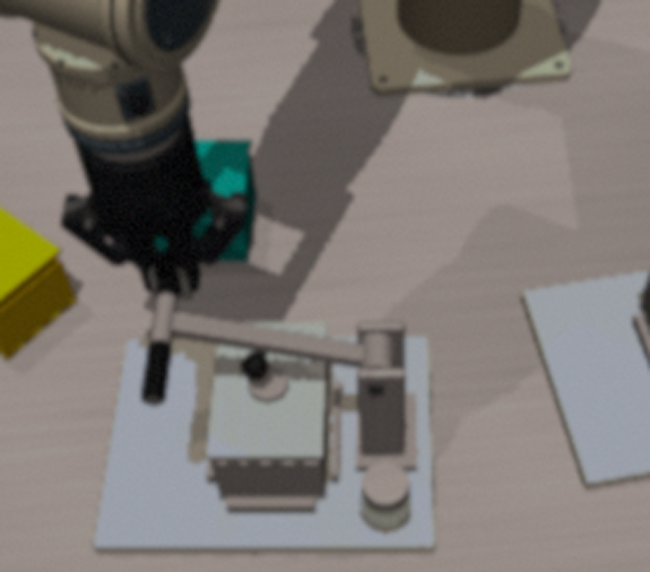

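The foot (crop px 257,365) is just above the boss (268,388). I press down slowly.

Emit:
play_rows(motion=[{"linear": [-0.2,-1.8,-7],"angular": [0,0,0],"gripper": 0},{"linear": [-0.2,-1.6,-7],"angular": [0,0,0],"gripper": 0},{"linear": [-0.1,-1.4,-7],"angular": [0,0,0],"gripper": 0},{"linear": [-0.1,-1.0,-7],"angular": [0,0,0],"gripper": 0},{"linear": [-0.1,-0.8,-7],"angular": [0,0,0],"gripper": 0}])

```text
time: 5.38
tcp_pos: [0.4649, -0.3001, 0.1501]
ee_rot: [-0.036, 0.706, -0.036, -0.706]
ft_force: [-2.9, -4.3, 5.4]
width: 0.166
```

Emit:
play_rows(motion=[{"linear": [0,-0.4,-6],"angular": [0,0,0],"gripper": 0},{"linear": [0,0,-5],"angular": [0,0,0],"gripper": 0},{"linear": [0,0,0],"angular": [0,0,0],"gripper": 0}])

```text
time: 5.63
tcp_pos: [0.4648, -0.3009, 0.1386]
ee_rot: [0.035, -0.706, 0.037, 0.706]
ft_force: [-2.9, -7.7, -1.0]
width: 0.162
```

```bash
python3 plan.py
```

```text
t 5.6333 tcp [ 0.4648 -0.3009  0.1386] x [-0.    -0.002 -1.   ] yaw err -0.0025 w 0.162 F [-2.9 -7.7 -1. ] q6 1.08
grasp: m 160.6 a -45.3 z 132.6 th 0.016
bar parked [ 0.48801116 -0.0823078   0.27863355]
```

Emit:
play_rows(motion=[{"linear": [0,0.3,-2],"angular": [0,0,0],"gripper": 0},{"linear": [0,0,-2],"angular": [0,0,0],"gripper": 0},{"linear": [0,0,0],"angular": [0,0,0],"gripper": 0}])

```text
time: 5.88
tcp_pos: [0.4648, -0.3009, 0.1352]
ee_rot: [-0.035, 0.706, -0.037, -0.706]
ft_force: [-3.2, -9.4, 1.1]
width: 0.162
```

```bash
python3 plan.py;  python3 - <<'E'
from h import *
s=cap('scene','s5')['image'][90:310,180:430]; cv2.imwrite('pics/s5c.png',cv2.resize(s,None,fx=2.6,fy=2.6,interpolation=2))
E
```

```text
t 5.8833 tcp [ 0.4648 -0.3009  0.1352] x [-0.    -0.002 -1.   ] yaw err -0.0026 w 0.162 F [-3.2 -9.4  1.1] q6 1.08
grasp: m 160.6 a -45.3 z 129.2 th -0.005
bar parked [ 0.48801116 -0.0823078   0.27863355]
```

View pics/s5c.png

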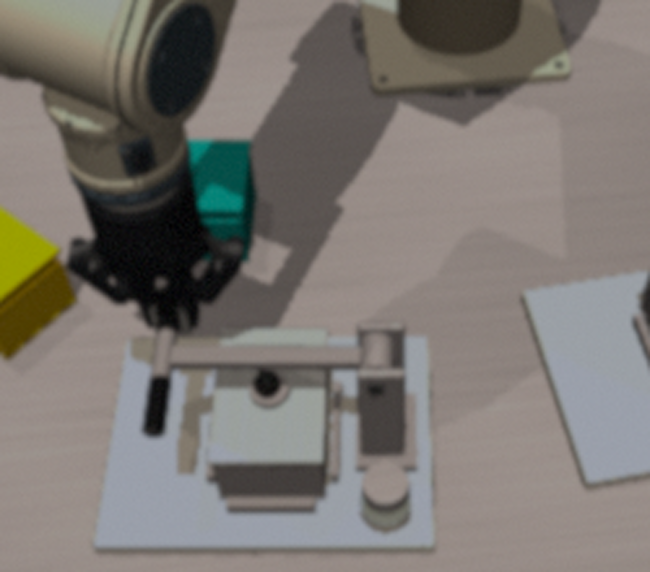

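The arm is about level, the foot (crop px 268,383) sits on the boss, and the lid has sunk. I press until the force rises.

Emit:
play_rows(motion=[{"linear": [0,0,-3],"angular": [0,0,0],"gripper": 0},{"linear": [0,0,-2],"angular": [0,0,0],"gripper": 0},{"linear": [0,0,0],"angular": [0,0,0],"gripper": 0}])

```text
time: 6.18
tcp_pos: [0.4648, -0.301, 0.1309]
ee_rot: [-0.035, 0.706, -0.037, -0.706]
ft_force: [-6.1, -8.2, 8.3]
width: 0.163
```

```bash
python3 plan.py
```

```text
t 6.1833 tcp [ 0.4648 -0.301   0.1309] x [ 0.    -0.003 -1.   ] yaw err -0.0027 w 0.163 F [-6.1 -8.2  8.3] q6 1.08
grasp: m 160.7 a -45.3 z 124.9 th -0.032
bar parked [ 0.48801116 -0.0823078   0.27863355]
```

Emit:
play_rows(motion=[{"linear": [0,0,-2],"angular": [0,0,0],"gripper": 0},{"linear": [0,0,-2],"angular": [0,0,0],"gripper": 0},{"linear": [0,0,0],"angular": [0,0,0],"gripper": 0},{"linear": [0,0,0],"angular": [0,0,0],"gripper": 0}])

```text
time: 6.52
tcp_pos: [0.465, -0.3011, 0.1301]
ee_rot: [-0.035, 0.707, -0.037, -0.706]
ft_force: [-16.9, -2.0, 41.7]
width: 0.165
```

```bash
python3 plan.py
python3 - <<'E'
from h import *
s=cap('scene','s6')['image'][90:310,180:430]; cv2.imwrite('pics/s6c.png',cv2.resize(s,None,fx=2.6,fy=2.6,interpolation=2))
E
```

```text
t 6.5167 tcp [ 0.465  -0.3011  0.1301] x [ 0.001 -0.003 -1.   ] yaw err -0.0029 w 0.165 F [-16.9  -2.   41.7] q6 1.08
grasp: m 160.8 a -45.1 z 124.1 th -0.037
bar parked [ 0.48801116 -0.0823078   0.27863355]
```

View pics/s6c.png

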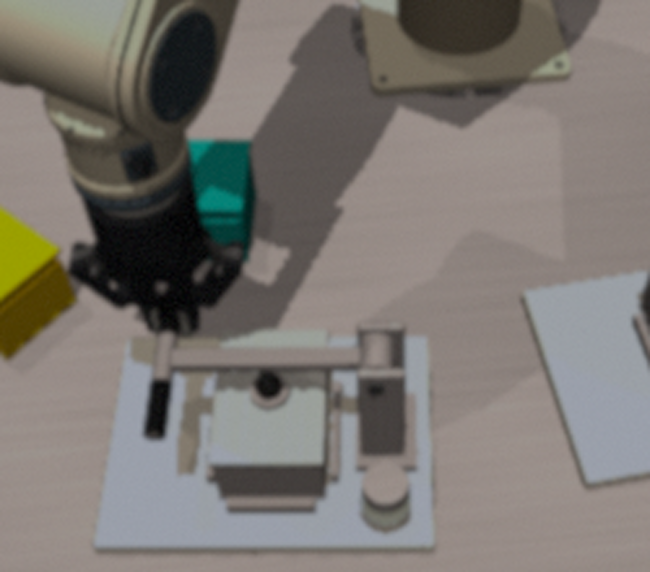

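The lid bottomed out at 42 N with the arm level, and this was held for over 0.2 s. I unload and swing back.

Emit:
play_rows(motion=[{"linear": [0,0,3],"angular": [0,0,0],"gripper": 0},{"linear": [0,0,2],"angular": [0,0,0],"gripper": 0}])

```text
time: 6.73
tcp_pos: [0.4648, -0.301, 0.1321]
ee_rot: [-0.035, 0.707, -0.037, -0.706]
ft_force: [-4.6, -10.8, -4.4]
width: 0.166
```

```bash
python3 plan.py; python3 arc.py 0.01 1.93 24
```

```text
t 6.7333 tcp [ 0.4648 -0.301   0.1321] x [ 0.001 -0.003 -1.   ] yaw err -0.0028 w 0.166 F [ -4.6 -10.8  -4.4] q6 1.08
grasp: m 160.7 a -45.3 z 126.1 th -0.024
bar parked [ 0.48801116 -0.0823078   0.27863355]
[[0.1, 0.6, 12.8], [0.2, 1.6, 12.7], [0.3, 2.7, 12.5], [0.4, 3.6, 12.3], [0.5, 4.6, 11.9], [0.6, 5.5, 11.5], [0.7, 6.4, 11.0], [0.8, 7.3, 10.5], [0.8, 8.1, 9.9], [0.9, 8.9, 9.2], [1.0, 9.6, 8.4], [1.1, 10.2, 7.7], [1.1, 10.8, 6.8], [1.2, 11.3, 5.9], [1.2, 11.7, 5.0], [1.3, 12.1, 4.0], [1.3, 12.4, 3.1], [1.3, 12.6, 2.0], [1.3, 12.7, 1.0], [1.3, 12.7, 0.0], [1.3, 12.7, -1.0], [1.3, 12.6, -2.0], [1.3, 12.4, -3.0], [1.3, 12.1, -4.0]]
```

Emit:
play_rows(motion=[{"linear": [0.1,0.8,12.8],"angular": [0,0,0],"gripper": 0},{"linear": [0.2,1.7,12.7],"angular": [0,0,0],"gripper": 0},{"linear": [0.3,2.7,12.5],"angular": [0,0,0],"gripper": 0},{"linear": [0.4,3.6,12.3],"angular": [0,0,0],"gripper": 0},{"linear": [0.5,4.6,11.9],"angular": [0,0,0],"gripper": 0},{"linear": [0.6,5.5,11.5],"angular": [0,0,0],"gripper": 0},{"linear": [0.7,6.4,11.0],"angular": [0,0,0],"gripper": 0},{"linear": [0.8,7.3,10.5],"angular": [0,0,0],"gripper": 0}])

```text
time: 7.4
tcp_pos: [0.4681, -0.2716, 0.2282]
ee_rot: [-0.032, 0.706, -0.039, -0.706]
ft_force: [-12.8, -26.2, 11.0]
width: 0.164
```

```bash
python3 plan.py
python3 - <<'E'
from h import *
s=cap('scene','s7')['image'][90:310,180:430]; cv2.imwrite('pics/s7c.png',cv2.resize(s,None,fx=2.6,fy=2.6,interpolation=2))
E
```

```text
t 7.4 tcp [ 0.4681 -0.2716  0.2282] x [-0.   -0.01 -1.  ] yaw err -0.0036 w 0.164 F [-12.8 -26.2  11. ] q6 1.13
grasp: m 131.1 a -45.1 z 222.2 th 0.613
bar parked [ 0.48801116 -0.0823078   0.27863355]
```

View pics/s7c.png

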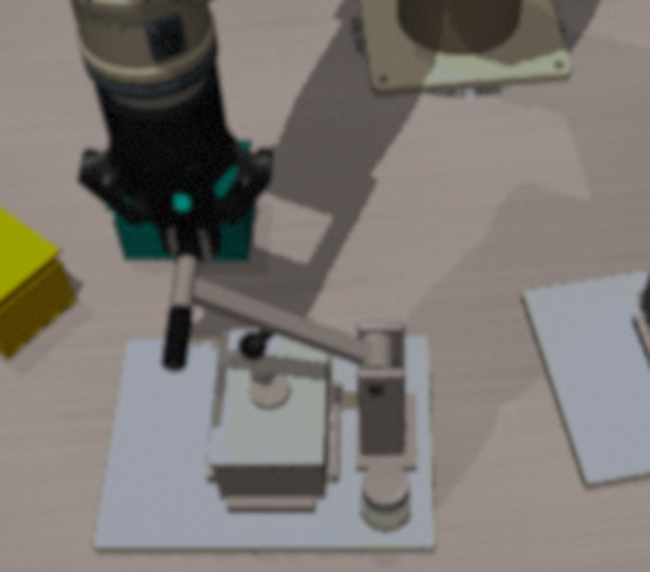

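The lid stayed down with the boss free at (268,388). There is a slight radial force, so I trim the path outward while continuing.

Emit:
play_rows(motion=[{"linear": [0.6,7.0,10.5],"angular": [0,0,0],"gripper": 0},{"linear": [0.7,8.0,10.0],"angular": [0,0,0],"gripper": 0},{"linear": [1.0,9.6,8.4],"angular": [0,0,0],"gripper": 0},{"linear": [1.1,10.2,7.7],"angular": [0,0,0],"gripper": 0}])

```text
time: 7.78
tcp_pos: [0.4718, -0.2371, 0.2661]
ee_rot: [-0.032, 0.707, -0.04, -0.706]
ft_force: [-14.7, -23.0, 18.5]
width: 0.166
```

```bash
python3 plan.py
```

```text
t 7.7833 tcp [ 0.4718 -0.2371  0.2661] x [ 0.001 -0.012 -1.   ] yaw err -0.0034 w 0.166 F [-14.7 -23.   18.5] q6 1.19
grasp: m 96.5 a -45.0 z 260.1 th 0.933
bar parked [ 0.48801116 -0.0823078   0.27863355]
```

Emit:
play_rows(motion=[{"linear": [0.5,8.5,8.5],"angular": [0,0,0],"gripper": 0},{"linear": [0.5,9.5,7.5],"angular": [0,0,0],"gripper": 0}])

```text
time: 7.95
tcp_pos: [0.4738, -0.2164, 0.2809]
ee_rot: [-0.034, 0.707, -0.038, -0.705]
ft_force: [2.5, -6.1, -2.4]
width: 0.164
```

```bash
python3 plan.py
```

```text
t 7.95 tcp [ 0.4738 -0.2164  0.2809] x [ 0.003 -0.006 -1.   ] yaw err -0.0021 w 0.164 F [ 2.5 -6.1 -2.4] q6 1.23
grasp: m 75.6 a -45.2 z 274.9 th 1.09
bar parked [ 0.48801116 -0.0823078   0.27863355]
```

Emit:
play_rows(motion=[{"linear": [1.0,11.0,6.2],"angular": [0,0,0],"gripper": 0},{"linear": [1.2,11.5,5.2],"angular": [0,0,0],"gripper": 0},{"linear": [1.3,12.0,4.2],"angular": [0,0,0],"gripper": 0},{"linear": [1.3,12.4,3.1],"angular": [0,0,0],"gripper": 0}])

```text
time: 8.28
tcp_pos: [0.479, -0.1686, 0.2995]
ee_rot: [-0.034, 0.707, -0.038, -0.705]
ft_force: [1.2, -7.0, 5.7]
width: 0.166
```

```bash
python3 plan.py
```

```text
t 8.2833 tcp [ 0.479  -0.1686  0.2995] x [ 0.003 -0.005 -1.   ] yaw err -0.0027 w 0.166 F [ 1.2 -7.   5.7] q6 1.31
grasp: m 27.5 a -45.0 z 293.5 th 1.404
bar parked [ 0.48801116 -0.0823078   0.27863355]
```

Emit:
play_rows(motion=[{"linear": [1.3,12.6,2.0],"angular": [0,0,0],"gripper": 0},{"linear": [1.3,12.7,1.0],"angular": [0,0,0],"gripper": 0},{"linear": [1.3,12.7,0],"angular": [0,0,0],"gripper": 0},{"linear": [1.3,12.7,-1.0],"angular": [0,0,0],"gripper": 0},{"linear": [1.3,12.6,-2.0],"angular": [0,0,0],"gripper": 0},{"linear": [1.3,12.4,-3.0],"angular": [0,0,0],"gripper": 0}])

```text
time: 8.78
tcp_pos: [0.4874, -0.0915, 0.2964]
ee_rot: [-0.035, 0.708, -0.037, -0.705]
ft_force: [0.0, -0.9, 8.4]
width: 0.163
```

```bash
python3 plan.py
```

```text
t 8.7833 tcp [ 0.4874 -0.0915  0.2964] x [ 0.005 -0.002 -1.   ] yaw err -0.0028 w 0.163 F [ 0.  -0.9  8.4] q6 1.46
grasp: m -50.0 a -44.6 z 290.4 th 1.873
bar parked [ 0.48801116 -0.0823078   0.27863355]
```

Emit:
play_rows(motion=[{"linear": [0.5,5,-1.5],"angular": [0,0,0],"gripper": 0},{"linear": [0.2,2,-1.0],"angular": [0,0,0],"gripper": 0},{"linear": [0,0,0],"angular": [0,0,0],"gripper": 0},{"linear": [0,0,0],"angular": [0,0,0],"gripper": 0}])

```text
time: 9.12
tcp_pos: [0.4881, -0.0839, 0.2932]
ee_rot: [-0.036, 0.708, -0.036, -0.705]
ft_force: [3.7, 1.2, 6.7]
width: 0.157
```

```bash
python3 plan.py
python3 - <<'E'
from h import *
s=cap('scene','s8')['image'][40:310,210:510]; cv2.imwrite('pics/s8c.png',cv2.resize(s,None,fx=2.2,fy=2.2,interpolation=2))
E
```

```text
t 9.1167 tcp [ 0.4881 -0.0839  0.2932] x [ 0.004  0.    -1.   ] yaw err -0.0025 w 0.157 F [3.7 1.2 6.7] q6 1.48
grasp: m -57.7 a -44.7 z 287.2 th 1.923
bar parked [ 0.48801116 -0.0823078   0.27863355]
```

View pics/s8c.png

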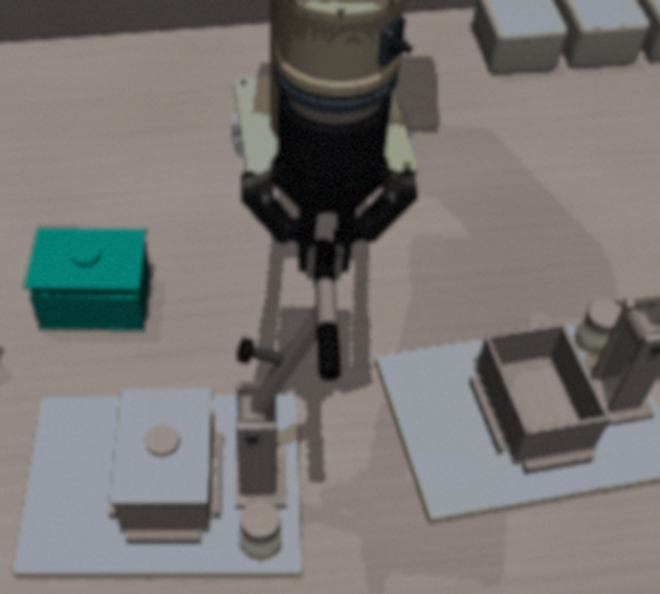

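The bar is back at its parked pixel (325,270) and the boss has moved from (160,434) to (162,440), so the lid is down. I release gently and lift.

Emit:
play_rows(motion=[{"linear": [0,0,0],"angular": [0,0,0],"gripper": 0.35},{"linear": [0,0,0],"angular": [0,0,0],"gripper": 0.6},{"linear": [0,0,0],"angular": [0,0,0],"gripper": 1},{"linear": [0,0,0],"angular": [0,0,0],"gripper": 1},{"linear": [0,0,0],"angular": [0,0,0],"gripper": 1},{"linear": [0,0,0],"angular": [0,0,0],"gripper": 1},{"linear": [0,0,0],"angular": [0,0,0],"gripper": 1},{"linear": [0,0,0],"angular": [0,0,0],"gripper": 1}])

```text
time: 9.83
tcp_pos: [0.4864, -0.0844, 0.2924]
ee_rot: [0.036, -0.706, 0.036, 0.706]
ft_force: [0.4, -0.5, 0.2]
width: 0.999
```

Emit:
play_rows(motion=[{"linear": [0,0,15],"angular": [0,0,0],"gripper": 1},{"linear": [0,0,25],"angular": [0,0,0],"gripper": 1},{"linear": [0,0,25],"angular": [0,0,0],"gripper": 1},{"linear": [-15,0,25],"angular": [0,0,0],"gripper": 1},{"linear": [-20,-10,0],"angular": [0,0,0],"gripper": 1},{"linear": [-20,-20,0],"angular": [0,0,0],"gripper": 1},{"linear": [-10,-30,0],"angular": [0,0,0],"gripper": 1},{"linear": [0,0,0],"angular": [0,0,0],"gripper": 1}])

```text
time: 10.5
tcp_pos: [0.4198, -0.1472, 0.3829]
ee_rot: [-0.036, 0.706, -0.038, -0.706]
ft_force: [0.1, 0.1, -0.0]
width: 0.999
```

Run:
```python
from h import *
import plan; plan.rep()
s=cap('scene','s9')['image'][40:310,210:510]; a=cv2.resize(s,(400,360),interpolation=2)
t=cap('top','t9')['image'][85:235,60:440]; b=cv2.resize(t,(760,300),interpolation=2)
cv2.imwrite('pics/s9c.png',a);cv2.imwrite('pics/t9c.png',b)
T=load('top0')['image']; 
N=load('t9')['image']
def m(A,B,x,y,w,h):
    t=A[y:y+h,x:x+w]; r=cv2.matchTemplate(B[y-8:y+h+8,x-8:x+w+8],t,cv2.TM_CCOEFF_NORMED); _,v,_,l=cv2.minMaxLoc(r); return v,(l[0]-8,l[1]-8)
print('bar',m(T,N,290,92,30,85),'spare',m(T,N,75,125,30,80))
S=load('scene0')['image'];Q=load('s9')['image']
print('bar sc',m(S,Q,345,145,30,70),'boss',m(S,Q,265,225,35,25),'spare',m(S,Q,530,105,60,60))
P=lambda z:(proj(load('s9'),[[.5177,-.2304,z]])-[210,40]).round(1)
print(P(.099),P(.087))
```

```text
t 10.5 tcp [ 0.4198 -0.1472  0.3829] x [ 0.    -0.002 -1.   ] yaw err 0.0 w 0.999 F [ 0.1  0.1 -0. ] q6 1.31
grasp: m 12.4 a -106.1 z 376.9 th 1.52
bar (0.2838277518749237, (-8, -8)) spare (0.9998316168785095, (0, 0))
bar sc (0.9259411096572876, (0, 0)) boss (0.9716649055480957, (1, 3)) spare (0.9990715980529785, (0, 0))
[[ 72.5 195.6]] [[ 73.  198.8]]
```

View pics/t9c.png

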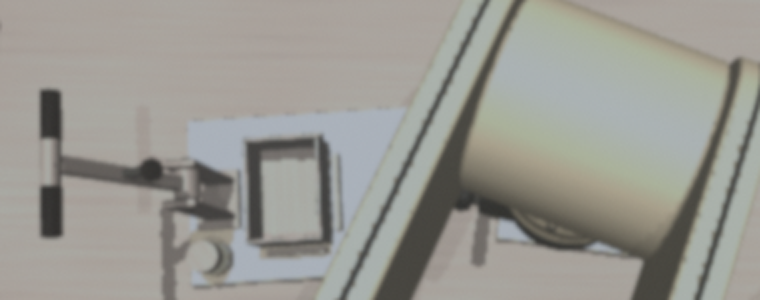

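View pics/s9c.png

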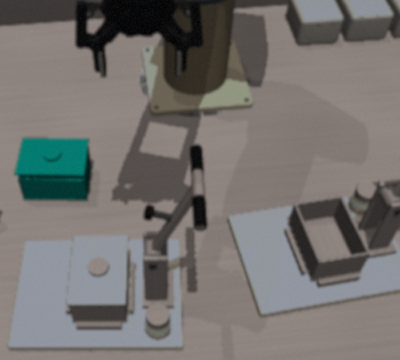

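In the scene view the bar shows zero pixel shift from its parked place and the spare bar has not moved. The boss dropped 3 px (3.2 expected for 12 mm), the gripper is clear, and the force is about 0. I hand in.

```bash
python3 -c "
from bench import ctrl
print(ctrl.close_job())"
```

```text
the job is handed in; nothing more can be done
None
```

I gripped the near end of the T-bar on the press with the lidded mould and swung its arm over. The foot pressed the lid until it stopped hard at about 42 N with the arm level. I then swung the arm back to its stop, let go and lifted clear, and handed the job in at about 10.6 s.

**Last checks:**
- **Lid:** its boss sits 3 px lower in the scene view, against 3.2 px expected for the full 12 mm. That is about 1 px resolution, so the hard stop is the stronger evidence that it is home.
- **Clamp arm:** the bar matches its starting picture with no shift, so it is parked.
- **Other press:** its bar did not move in either view.
- **Mould:** it looks unmoved in its nest, judged by eye only.
- **Gripper:** it is free, reading about 0 N.

**What disagreed:**
- **Top view:** the final check of the clamped bar there failed because the robot arm blocked the view, so the parked position rests on the scene view.
- **Angle while pressing:** the angle worked out from the gripper read −0.037 rad at the hard stop instead of 0, most likely because the bar sat a few millimetres off in the fingers.
- **Side force on the way back:** the swing built up about 29 N along the clamp arm, away from its hinge, until I trimmed the path. It stayed under the limits.

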